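# Eject the brass leg cap from its well and set it out for lacquering

## Task

The brass table-leg cap sits flush in one of the two wells of the ejector jig: press the red pedal in line with its well all the way down, so that the ejector pin pushes the cap up from below, and take your hand off it. Then grip the raised cap, set it down (do not drop it) upright in the middle of the top of the pale offcut block, and let go. The black cap stays down in its well, and the blocks and the tape measure stay where they are.

Things in the scene. Friction and masses are not known exactly. Their poses are not given: they have to be found in the camera images.
- jig: fixed ejector jig: pale wooden block, 68 mm along x, 150 mm along y, top 85 mm above the bench, on a plywood base reaching 150 mm to -x and 36 mm to +x. Origin on the bench below the mid-point between two wells (41.5 mm wide, 40 mm deep, floor at 45 mm) at x = 0, y = +38 mm (pedal a) and y = -38 mm (pedal b). Pedals stick out to -x, each in line with its well. z up.
- brass_cap_centre (a point): centre of the brass table-leg cap, a solid plain cylinder 40 mm in diameter and 40 mm high (0.12 kg), axis z upright. At the start it stands flush in one of the two wells (centre 65 mm above the bench); with its pedal fully down it stands about 21 mm proud of the jig's top and stays there.
- black_cap_centre (a point): centre of the black cap, same size, flush in the other well; it must stay down there.
- pedal_a_pad (a point): centre of the top of pedal a, a red pad (40 mm along the jig's x, 42 mm wide) on a steel rocker; the pad's centre lies 114 mm from the axis of its well towards the jig's -x. It works the pin of the well at the jig's y = +38 mm. About 77 mm above the bench at rest, 50 mm when fully down (firm stop), its path nearly vertical.
- pedal_b_pad (a point): centre of the top of pedal b, the same as pedal a, for the well at the jig's y = -38 mm.
- pedal_a (a joint): angle of pedal a: 0 at rest, 0.42 rad fully down. Stiff pivot without a spring: about 4 N to push down, and it stays where it is left, also under the cap's weight.
- pedal_b (a joint): angle of pedal b, the same as pedal a.
- pale_block: loose pale wood offcut block, 45 mm along its x, 75 mm along its y, 28 mm high, lying flat on the bench (0.15 kg). Origin at the centre of its underside; z up.
- tape_measure: yellow tape measure lying on its side, 62 x 73 x 32 mm, a loose bystander; origin at the centre of its underside.
- dark_block: loose dark-stained offcut block, 38 x 62 x 28 mm, a bystander (not the place for the cap); origin at the centre of its underside.
- brass_cap: the brass cap itself, origin at the centre of its underside (20 mm below point brass_cap_centre).
Not all that is in view belongs to the job. Of the things that look like the part that bears black_cap_centre, the largest one is meant.

How it is judged:
On the way, in this order (a step that is already met when the one before it is completed fails the run):
1. the brass cap stands raised on its ejector pin, at least 14 mm proud, a pedal pressed down, and the hand not touching the cap (z of brass_cap_centre in the frame of jig between 0.079 and 0.09 m and x of brass_cap_centre in the frame of jig between -0.008 and 0.008 m and value of joint any of pedal_a, pedal_b above 0.26 rad and angle between brass_cap_centre's own z axis and vertical below 0.2 rad and contact force between the fingers and brass_cap below 0.2 N), for 0.2 s.
2. the brass cap is set down on the middle of the pale block while still in the fingers (its base no more than about 7 mm above the block), not dropped (x of brass_cap_centre in the frame of pale_block between -0.012 and 0.012 m and y of brass_cap_centre in the frame of pale_block between -0.022 and 0.022 m and z of brass_cap_centre in the frame of pale_block between 0.04 and 0.055 m and angle between brass_cap_centre's own z axis and vertical below 0.2 rad and contact force between the fingers and brass_cap above 0.3 N), for 0.05 s.
At the end, for the whole second after the job is handed in: The brass cap stands upright (within 0.1 rad), at rest and released on top of the pale block, its centre within 12 mm of the block's middle along the block's short side and 22 mm along its long side; the block lies flat on the bench; the black cap is down in its well (within 3 mm) (x of brass_cap_centre in the frame of pale_block between -0.012 and 0.012 m and y of brass_cap_centre in the frame of pale_block between -0.022 and 0.022 m and z of brass_cap_centre in the frame of pale_block between 0.045 and 0.051 m and angle between brass_cap_centre's own z axis and vertical below 0.1 rad and angle between pale_block's own z axis and vertical below 0.06 rad and height (world z) of pale_block below 0.005 m and z of black_cap_centre in the frame of jig below 0.068 m and contact force between the fingers and brass_cap below 0.05 N and linear speed of brass_cap below 0.01 m/s); the robot touches nothing.
It fails at once if the black cap is raised or moved more than 6 mm (distance of black_cap_centre from where it was at the start of the episode above 0.006 m).
It fails at once if the tape measure is moved more than 25 mm (distance of tape_measure from where it was at the start of the episode above 0.025 m).
It fails at once if the dark offcut block is moved more than 25 mm (distance of dark_block from where it was at the start of the episode above 0.025 m).
It fails at once if the pale block is shoved or carried more than 40 mm (distance of pale_block from where it was at the start of the episode above 0.04 m).
It also fails if it takes over 53 s, if anything falls off the work surface, if the arm or the gripper's body presses on something with over 40 N, if the wrist force passes 120 N, or if a joint passes its speed limit or range.

## Robot

A 7-joint arm with a two-finger parallel gripper is mounted at the origin on the work surface; the furniture and walls round the work are solid. World frame = base frame: x ahead of the robot, y to its left, z up, the work surface at z = 0. Lengths are in m, angles in rad, forces in N, time in s.
With the tool pointing down it reaches from about 0.4 to 0.85 m from the base axis. Payload 10.4 kg.
Tool frame: the origin (TCP) lies midway between the tips of the shut fingers; the grasp point (between the pads) lies 19 mm behind it (ctrl.hold_point_z is the distance from the TCP to the grasp point, in m); z points along the fingers, y is the line along which they close (so a half turn about z gives the same grasp; the last joint's range is limited). The gripper opens to 87 mm and grips with 3 to 60 N. Pads are 19 mm wide; open, the fingers measure 117 mm over their backs; the gripper's body (75 mm by 190 mm) begins 51 mm behind the grasp point.
Start: joints at [1.093, 0.332, -0.065, 1.46, 0.022, 1.35, -0.088], TCP at [0.275, -0.561, 0.186] pointing down, gripper open.
Joint ranges: [-2.6, 2.6], [-0.5, 2.12], [-1.47, 1.34], [0.16, 2.42], [-1.27, 4.41], [0.06, 2.06], [-2.6, 2.6]. Speed limits (rad/s): [2.22, 2.22, 2.79, 2.79, 3.14, 3.14, 3.14].

## Interface

Orientations are given as a 3x3 rotation matrix whose columns are the frame's x, y, z axes.
In Python, from station import ctrl gives the robot as it stands.
- The arm moves only by the tool send_rows, never from a script. Its argument "steps" is one flat list of numbers, 6 for each row, row after row: the shift along the tool's x, y, z in cm, then the turn, a rotation vector about the tool's x, y, z in rad. A call has 1 to 5 rows; each row shifts and turns the commanded pose from where the row before left it, along the tool's axes as they then stand; what a row does not reach is not made up. A row lasts 1/8 s, in which the tool goes at most 62.5 mm and 10.7 degrees, less where a joint would pass 70% of its speed; a pose out of reach is approached as far as the arm can. A call with a gripper value outside its range is refused whole. "hand" is the finger opening in cm, from 0 to 8.7, set as the call begins (left out, the last holds). The fingers move at their own pace and stop on an object; "grip_force" is the grip in N (left out, the last holds). Time passes only in rows, so rows that do not move let the fingers close. It gives the time, the measured TCP pose, the force, the opening and the grip force at its end, in the units of the state.
- ctrl.get_state(): the state, without advancing time (a new reading comes with each control period).
- ctrl.read_camera(name): name is "scene" or "side" or "wrist"; returns the picture (400x640x3 uint8, red, green, blue); there is no depth.
- ctrl.camera_model(name): a dict with "fx", "fy", "cx", "cy" (pixels), "pose" (4x4, takes a point from camera to world coordinates). Camera axes: x right, y down, z forward; pixel columns grow to the right and rows downward; lengths in m; the calibration is good to about 2 mm. A picture is of the moment at which its call begins: read the wrist's pose just before it. camera_model takes no time and is no camera call; for the wrist camera it gives the pose at the moment of the call.
- ctrl.finish_job(): hands the job in; it is judged then, once.
Trained networks look in the newest picture that a camera, given by its name, has taken for a name from the list of things; names that differ only in an ending like _2 or _b are one class to them, and where a whole thing is asked for, a point or a joint stands for the part that bears it (a point fixed in the world has none). Each returns a list of dicts, best first, with "conf" (0 to 1); they miss things now and then, are a little off and sometimes report something else, mostly with a low value. They report only what shows in the picture. A call takes as long as a camera call. They do not tell look-alikes from the thing itself.
- ctrl.find_in(camera, label): "centre" ([x, y, z] in m, in world coordinates, good to about 4 mm: the middle of the surface that is visible of it).
- ctrl.trace(camera, label): "pixels" (400x640 bool, what is visible of it).
- ctrl.place_of(camera, label): "centre" ([x, y, z] in m, in world coordinates, good to about 4 mm: a listed point, or the origin of a listed thing).
The state is a dict: "time": time; "joints": joint angles; "joint_vel": joint speeds; "tau": joint torques, N m; "tool_pos": TCP position; "eef_rot": TCP orientation; "force": force on the tool from outside, world axes, zero at the start; "ft_torque": the same for the moment, N m; "grip_width": finger opening in m; "gripper_force": force on a finger pad.
Only numpy, scipy, OpenCV 4.12 (cv2) and the standard library are available. Lean on these libraries where they do the work, as an engineer would, in place of code of your own. Each camera call takes 0.05 s, during which the arm holds its last target. There are 200 camera calls.

## Working session

There is one attempt and no reset: what is moved stays moved. The work goes in short steps, Python scripts to look and compute and a tool call to move; the robot and the scene stay as the last step left them, time stands still between calls to the robot, and variables do not carry over. Pictures are saved under pics/ and viewed, at most 11 in all, crops included, and the job is handed in when it is done.

Besides the shell and the picture viewer there is one more tool, called after "Call:" by a JSON object that holds its "method" and its "body". send_rows: Moves the arm, as the interface text tells. Its arguments: {"type":"object","properties":{"steps":{"type":"array"},"hand":{"type":"number"},"grip_force":{"type":"number"}},"required":["steps"]}

```bash
mkdir -p pics; cat > h.py <<'E'
from station import ctrl
import numpy as np, cv2
def snap(c,f):
    im=ctrl.read_camera(c); cv2.imwrite(f'pics/{f}.png',im[:,:,::-1]); return im
def proj(c,p):
    m=ctrl.camera_model(c); T=np.linalg.inv(m['pose']); q=T[:3,:3]@np.array(p)+T[:3,3]
    return [round(float(m['fx']*q[0]/q[2]+m['cx'])),round(float(m['fy']*q[1]/q[2]+m['cy']))]
def ray(c,u,v,z):
    m=ctrl.camera_model(c);P=m['pose']; d=P[:3,:3]@np.array([(u-m['cx'])/m['fx'],(v-m['cy'])/m['fy'],1]); o=P[:3,3]
    return o+d*(z-o[2])/d[2]
E
python3 - <<'E'
from h import *
a=snap('scene','s0'); b=snap('side','d0'); 
cv2.imwrite('pics/both.png',cv2.resize(np.vstack([a,b]),None,fx=.75,fy=.75)[:,:,::-1])
for c in ('scene','side'):
  for l in ('jig','brass_cap_centre','black_cap_centre','pedal_a_pad','pale_block','tape_measure','dark_block'):
    for r in ctrl.place_of(c,l)[:3]: print(c,l,np.round(r['centre'],3),round(r['conf'],2),proj(c,r['centre']))
s=ctrl.get_state();print(s['time'],s['tool_pos'],s['eef_rot'])
E
```

```text
scene jig [ 0.57  -0.184 -0.002] 0.81 [359, 261]
scene brass_cap_centre [ 0.605 -0.173  0.064] 0.56 [371, 234]
scene black_cap_centre [ 0.533 -0.192  0.067] 0.69 [347, 252]
scene pedal_a_pad [ 0.575 -0.066  0.081] 0.69 [335, 201]
scene pale_block [0.509 0.155 0.001] 0.59 [271, 175]
scene tape_measure [ 0.686  0.231 -0.003] 0.68 [317, 138]
scene tape_measure [ 0.607 -0.176  0.066] 0.39 [373, 233]
scene dark_block [ 0.679  0.135 -0.006] 0.65 [331, 160]
side brass_cap_centre [ 0.607 -0.175  0.067] 0.77 [364, 251]
side black_cap_centre [ 0.536 -0.196  0.067] 0.79 [332, 260]
side black_cap_centre [ 0.412 -0.155  0.016] 0.68 [274, 268]
side black_cap_centre [ 0.536 -0.298  0.013] 0.48 [339, 316]
side pedal_a_pad [ 0.579 -0.062  0.078] 0.85 [344, 215]
side pale_block [ 0.606 -0.176  0.064] 0.66 [364, 252]
side pale_block [ 0.51   0.152 -0.008] 0.65 [306, 193]
side tape_measure [ 0.688  0.232 -0.001] 0.93 [364, 171]
side dark_block [ 0.676  0.14  -0.001] 0.55 [366, 189]
0.8 [ 0.27455976 -0.56149807  0.18629397] [[ 8.98336789e-01  4.39307421e-01  4.92636650e-05]
 [ 4.39307424e-01 -8.98336782e-01 -1.14093735e-04]
 [-5.86686234e-06  1.24136494e-04 -9.99999992e-01]]
```

View pics/both.png

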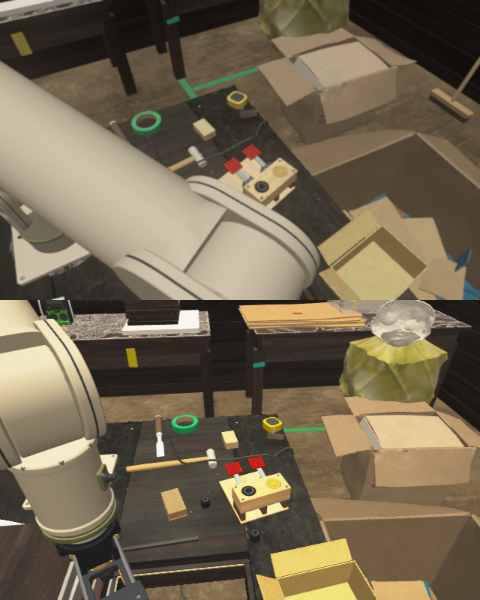

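The side view shows the jig at about (350,250), with the black cap at (332,260) and the brass cap at (364,252). The right-hand red pedal at (344,216) is in line with the brass cap.

Possible mix-ups:
- **Brass cap:** tape measure (364,171), black cap (332,260), and small black knobs at (274,268) and (339,316).
- **Pale block:** brown block (231,270), hammer head (281,209), and dark block (366,189).

I'm choosing brass (364,252) and pale block (306,185), and will check both in a close crop.

```bash
python3 - <<'E'
from h import *
im=ctrl.read_camera('side')
cr=im[150:300,260:400]
cv2.imwrite('pics/crop1.png',cv2.resize(cr,None,fx=4,fy=4,interpolation=cv2.INTER_CUBIC)[:,:,::-1])
for r in ctrl.trace('side','pale_block')[:2]:
    m=r['pixels'].astype(np.uint8); ys,xs=np.nonzero(m); print(r['conf'],xs.min(),xs.max(),ys.min(),ys.max(),m.sum())
bl=np.array([.5345,-.194]);br=np.array([.6065,-.1745]);y=(br-bl)/np.linalg.norm(br-bl);x=np.array([y[1],-y[0]])
print(np.linalg.norm(br-bl),y,x,'a',br-.114*x,'b',bl-.114*x, 'yaw',np.arctan2(x[1],x[0]))
for n,p in(('a',br-.114*x),('b',bl-.114*x)):print(n,proj('side',[*p,.077]))
E
```

```text
0.57 293 387 209 297 4634
0.55 296 317 175 198 397
0.0745939005549382 [0.96522637 0.26141548] [ 0.26141548 -0.96522637] a [ 0.57669864 -0.06446419] b [ 0.50469864 -0.08396419] yaw -1.306307944245664
a [343, 216]
b [312, 223]
```

View pics/crop1.png

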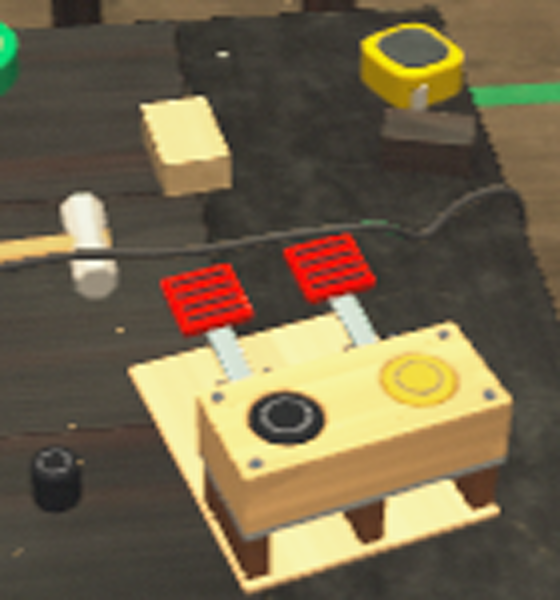

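The crop confirms it: brass is in the right well, in line with the right pedal (pedal a) at (0.577,-0.064). The black cap is in the left well. The pale block's top corners in the crop are about (143,103), (206,97), (231,163) and (166,168).

Call:
{"method": "send_rows", "body": {"steps": [0,0,-4,0,0,0,4.4,-2.8,-1,0,0,0,4.4,-2.8,0,0,0,0,4.4,-2.8,0,0,0,0,4.4,-2.8,0,0,0,0], "hand": 0}}

```text
time: 1.52
tool_pos: [0.3842, -0.3821, 0.2365]
eef_rot: [[0.898, 0.439, 0.0], [0.439, -0.898, -0.001], [0.0, 0.001, -1.0]]
force: [1.6, -0.7, 0.3]
grip_width: 0.045
gripper_force: 0.0
```

```bash
python3 - <<'E'
from h import *
c=[ray('side',260+u/4,150+v/4,.028) for u,v in [(143,103),(206,97),(231,163),(166,168)]]
c=np.array(c)[:,:2];print(c.round(3),c.mean(0),np.linalg.norm(np.roll(c,-1,0)-c,axis=1))
l=(c[2]+c[3]-c[0]-c[1])/2;print('long dir',l/np.linalg.norm(l))
E
```

```text
[[0.484 0.186]
 [0.529 0.188]
 [0.538 0.108]
 [0.494 0.107]] [0.51111687 0.14701778] [0.04454087 0.08134887 0.04352144 0.07965995]
long dir [ 0.11713757 -0.9931157 ]
```

Call:
{"method": "send_rows", "body": {"steps": [4.5,-2.9,0,0,0,0,4.5,-2.9,0,0,0,0,4.5,-2.9,0,0,0,0,4.5,-2.9,0,0,0,0,4.5,-2.9,0,0,0,0]}}

```text
time: 2.15
tool_pos: [0.5226, -0.153, 0.2365]
eef_rot: [[0.898, 0.439, 0.001], [0.439, -0.898, -0.0], [0.0, 0.001, -1.0]]
force: [1.2, -0.4, 0.7]
grip_width: 0.0017
gripper_force: 0.0
```

Call:
{"method": "send_rows", "body": {"steps": [4.4,-2.8,0,0,0,0,4.4,-2.8,4,0,0,0,0,0,4,0,0,0.18,0,0,2,0,0,0.01,0,0,1,0,0,0]}}

```text
time: 2.78
tool_pos: [0.5745, -0.0676, 0.1271]
eef_rot: [[0.965, 0.262, -0.001], [0.262, -0.965, 0.0], [-0.001, -0.0, -1.0]]
force: [0.5, -0.2, 0.3]
grip_width: 0.0007
gripper_force: 0.0
```

Call:
{"method": "send_rows", "body": {"steps": [0.3,-0.3,3.5,0,0,0,0,0,1.2,0,0,0,0,0,0.9,0,0,0,0,0,0.9,0,0,0,0,0,0.8,0,0,0]}}

```text
time: 3.4
tool_pos: [0.5775, -0.0642, 0.0553]
eef_rot: [[0.965, 0.262, 0.001], [0.262, -0.965, -0.0], [0.001, 0.0, -1.0]]
force: [-0.7, -0.1, -0.5]
grip_width: 0.0004
gripper_force: 0.0
```

Call:
{"method": "send_rows", "body": {"steps": [0,0,0.4,0,0,0,0,0,0.1,0,0,0,0,0,0,0,0,0]}}

```text
time: 3.78
tool_pos: [0.5773, -0.064, 0.0504]
eef_rot: [[0.965, 0.262, 0.0], [0.262, -0.965, -0.0], [0.0, 0.0, -1.0]]
force: [1.1, -0.1, -0.0]
grip_width: 0.0003
gripper_force: 0.0
```

```bash
python3 - <<'E'
from h import *
im=ctrl.read_camera('side')
cv2.imwrite('pics/crop2.png',cv2.resize(im[150:300,260:400],None,fx=4,fy=4,interpolation=cv2.INTER_CUBIC)[:,:,::-1])
for l in('brass_cap_centre','pedal_a_pad'):
  for r in ctrl.place_of('side',l)[:3]:print(l,r['centre'],r['conf'])
E
```

```text
brass_cap_centre [0.6046, -0.1747, 0.0637] 0.72
brass_cap_centre [0.5031, -0.0802, 0.0759] 0.44
brass_cap_centre [0.6062, -0.1733, 0.0438] 0.19
pedal_a_pad [0.5779, -0.0633, 0.0782] 0.5
```

View pics/crop2.png

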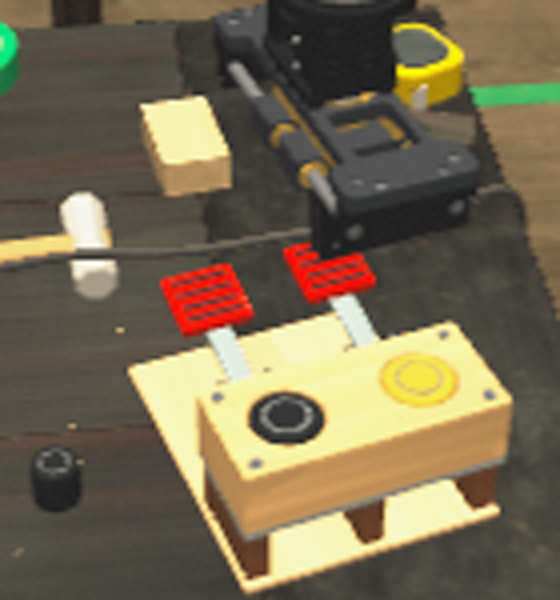

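The gripper's end block shows at crop (400,200). The pedal at (330,265) is still up and the brass cap is not raised, so the finger tips aren't on the pad. I'll compare the commanded TCP with the image.

```bash
python3 - <<'E'
from h import *
s=ctrl.get_state();p=np.array(s['tool_pos']);R=np.array(s['eef_rot']);print(p,s['joints'],s['force'])
c=lambda q:(np.array(proj('side',q))-[260,150])*4
print('tcp',c(p));
for dx in(-.0375,.0375):
  for dy in(-.095,.095): print(dx,dy,'z70',c(p+R@[dx,dy,-.07]),'z150',c(p+R@[dx,dy,-.15]))
snap('wrist','w1');m=ctrl.camera_model('wrist');print(m['pose'].round(3))
print('wrist tcp',proj('wrist',p),'pad a',proj('wrist',[.577,-.064,.077]),'brass',proj('wrist',[.6065,-.1745,.085]))
E
```

```text
[ 0.57735227 -0.06398651  0.05049279] [ 0.39386034  0.38493217 -0.43859992  1.71837398  0.18216149  1.07813941
 -1.40901758] [-0.24038402  0.05757138 -0.20955419]
tcp [328 296]
-0.0375 -0.095 z70 [212 128] z150 [212  12]
-0.0375 0.095 z70 [340 320] z150 [348 196]
0.0375 -0.095 z70 [328 100] z150 [332 -16]
0.0375 0.095 z70 [472 288] z150 [484 164]
[[ 0.261 -0.927 -0.269  0.651]
 [-0.965 -0.25  -0.074 -0.044]
 [ 0.001  0.279 -0.96   0.249]
 [ 0.     0.     0.     1.   ]]
wrist tcp [318, 227] pad a [318, 244] brass [526, 251]
```

View pics/w1.png

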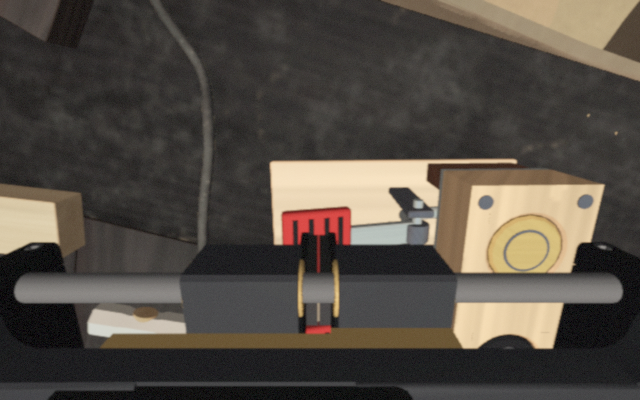

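```bash
python3 - <<'E'
from h import *
x=np.array([.2614,-.9652]);y=np.array([.9652,.2614]);o=(np.array([.5345,-.194])+[.6065,-.1745])/2
W=lambda a,b,z:proj('wrist',[*(o+a*x+b*y),z])
for z in(.077,.05):print('pad far(+y) edge',z,[W(-.114+s*.02,.038+.021,z) for s in(-1,1)],'near',[W(-.114+s*.02,.038-.021,z) for s in(-1,1)])
for z in(.085,.106):print('brass +-x',z,W(-.02,.038,z),W(.02,.038,z),'+-y',W(0,.058,z),W(0,.018,z))
print('jig top corners',[W(a,.075,.085) for a in(-.034,.034)])
print('base corner',W(-.150,.075,0.0),W(-.150,.075,0.012))
s=ctrl.get_state();p=np.array(s['tool_pos']);R=np.array(s['eef_rot'])
for z in(0,-.02,-.04,-.07,-.1):print('tool axis',z,proj('wrist',p+R@[0,0,z]),proj('wrist',p+R@[.0095,0,z]))
im=cv2.imread('pics/w1.png')[180:360,240:400];cv2.imwrite('pics/w1c.png',cv2.resize(im,None,fx=3.2,fy=3.2))
E
```

```text
pad far(+y) edge 0.077 [[283, 209], [355, 209]] near [[285, 277], [353, 277]]
pad far(+y) edge 0.05 [[287, 196], [350, 196]] near [[289, 256], [348, 256]]
brass +-x 0.085 [490, 250] [563, 249] +-y [533, 215] [520, 282]
brass +-x 0.106 [512, 268] [594, 268] +-y [562, 230] [545, 304]
jig top corners [[474, 184], [605, 184]]
base corner [271, 158] [269, 160]
tool axis 0 [318, 227] [318, 213]
tool axis -0.02 [318, 239] [318, 224]
tool axis -0.04 [318, 254] [318, 238]
tool axis -0.07 [318, 284] [318, 265]
tool axis -0.1 [319, 329] [319, 306]
```

View pics/w1c.png

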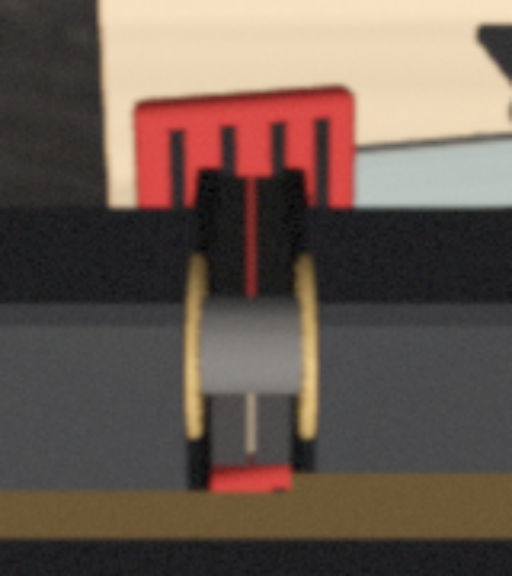

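The finger tips show at about row 233, over the still-raised pad (top edge at row 209). So the real tips seem to sit about 30 mm above the reported TCP. I'll go down in small steps and watch the force.

Call:
{"method": "send_rows", "body": {"steps": [0,0,0.5,0,0,0,0,0,0,0,0,0]}}

```text
time: 4.22
tool_pos: [0.5768, -0.064, 0.0447]
eef_rot: [[0.965, 0.262, -0.001], [0.262, -0.965, 0.0], [-0.001, -0.0, -1.0]]
force: [-0.0, -0.0, 0.2]
grip_width: 0.0004
gripper_force: 0.0
```

Call:
{"method": "send_rows", "body": {"steps": [0,0,0.5,0,0,0,0,0,0,0,0,0]}}

```text
time: 4.47
tool_pos: [0.5772, -0.0638, 0.04]
eef_rot: [[0.965, 0.262, 0.0], [0.262, -0.965, 0.0], [0.0, -0.0, -1.0]]
force: [-0.7, -0.1, 0.1]
grip_width: 0.0007
gripper_force: 0.0
```

Call:
{"method": "send_rows", "body": {"steps": [0,0,0.5,0,0,0,0,0,0,0,0,0]}}

```text
time: 4.72
tool_pos: [0.5772, -0.0638, 0.0349]
eef_rot: [[0.965, 0.262, 0.0], [0.262, -0.965, 0.0], [0.0, -0.0, -1.0]]
force: [0.4, 0.4, 0.6]
grip_width: 0.0005
gripper_force: 0.1
```

```bash
python3 - <<'E'
from h import *
s=ctrl.get_state();print(s['tool_pos'],s['force'])
a=ctrl.read_camera('side')[150:300,260:400];b=ctrl.read_camera('wrist')[160:340,220:400]
a=cv2.resize(a,(504,540),interpolation=cv2.INTER_CUBIC)
cv2.imwrite('pics/c3.png',np.hstack([a[:,200:],cv2.resize(b,(490,540)) if 0 else cv2.resize(b,(490,540))])[:,:790,::-1])
E
```

```text
[ 0.57715802 -0.06377299  0.03494068] [0.39254008 0.38289727 0.5533369 ]
```

View pics/c3.png

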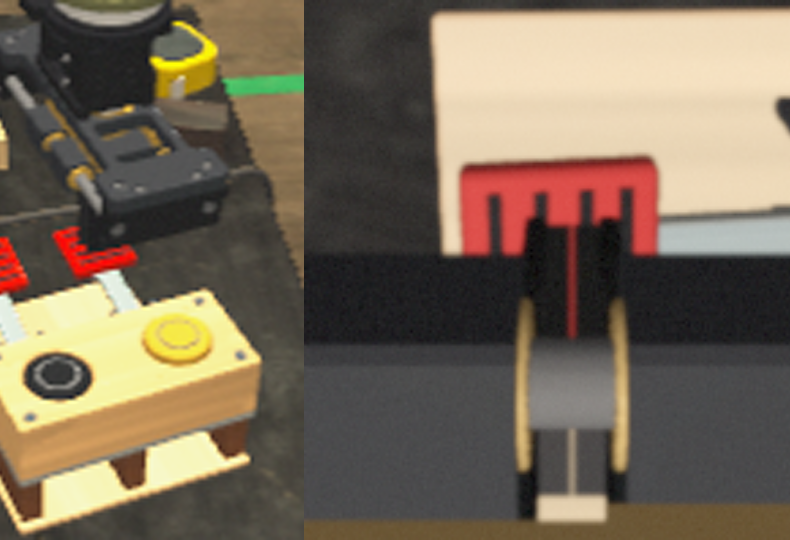

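The brass cap is now slightly raised at left-panel (178,337) and the pedal has started down. The black cap is still flush. I'll keep pressing.

Call:
{"method": "send_rows", "body": {"steps": [0,0,0.5,0,0,0,0,0,0.5,0,0,0,0,0,0,0,0,0]}}

```text
time: 5.2
tool_pos: [0.5769, -0.0639, 0.0248]
eef_rot: [[0.965, 0.262, -0.001], [0.262, -0.965, 0.0], [-0.0, -0.0, -1.0]]
force: [1.2, 1.3, 1.2]
grip_width: 0.0006
gripper_force: 0.0
```

Call:
{"method": "send_rows", "body": {"steps": [0,0,0.4,0,0,0,0,0,0,0,0,0]}}

```text
time: 5.45
tool_pos: [0.5771, -0.0641, 0.021]
eef_rot: [[0.965, 0.262, -0.0], [0.262, -0.965, -0.0], [-0.0, 0.0, -1.0]]
force: [-0.2, 0.3, 0.8]
grip_width: 0.0002
gripper_force: 0.4
```

```bash
python3 - <<'E'
from h import *
s=ctrl.get_state();print(s['tool_pos'],s['force'])
a=ctrl.read_camera('side')
cv2.imwrite('pics/c4.png',cv2.resize(a[150:300,260:400],None,fx=4,fy=4,interpolation=cv2.INTER_CUBIC)[:,:,::-1])
for l in('brass_cap_centre','pedal_a_pad','black_cap_centre'):
  for r in ctrl.place_of('side',l)[:3]:print(l,r['centre'],r['conf'])
E
```

```text
[ 0.5771121 -0.0641157  0.020986 ] [-0.21495556  0.29703931  0.77828558]
brass_cap_centre [0.6041, -0.1741, 0.0833] 0.72
pedal_a_pad [0.5141, 0.149, -0.0048] 0.17
black_cap_centre [0.58, -0.0622, 0.0598] 0.72
black_cap_centre [0.4115, -0.1536, 0.017] 0.68
black_cap_centre [0.5337, -0.1926, 0.0661] 0.62
```

Call:
{"method": "send_rows", "body": {"steps": [0,0,0.2,0,0,0,0,0,0,0,0,0]}}

```text
time: 5.9
tool_pos: [0.5772, -0.0644, 0.0193]
eef_rot: [[0.965, 0.261, 0.0], [0.261, -0.965, -0.001], [0.0, 0.001, -1.0]]
force: [-0.9, -0.5, 2.0]
grip_width: 0.0003
gripper_force: 1.1
```

Call:
{"method": "send_rows", "body": {"steps": [0,0,0.1,0,0,0,0,0,0,0,0,0]}}

```text
time: 6.15
tool_pos: [0.5772, -0.0644, 0.0183]
eef_rot: [[0.965, 0.261, 0.0], [0.261, -0.965, -0.0], [0.0, 0.001, -1.0]]
force: [-1.0, -1.6, 3.5]
grip_width: 0.0005
gripper_force: 1.7
```

Call:
{"method": "send_rows", "body": {"steps": [0,0,0.1,0,0,0,0,0,0,0,0,0]}}

```text
time: 6.4
tool_pos: [0.5772, -0.0643, 0.0172]
eef_rot: [[0.965, 0.262, 0.0], [0.262, -0.965, -0.0], [0.0, 0.0, -1.0]]
force: [-0.6, -1.6, 2.8]
grip_width: 0.0005
gripper_force: 1.5
```

Call:
{"method": "send_rows", "body": {"steps": [0,0,-1,0,0,0,0,0,-4,0,0,0,0,0,-5,0,0,0,0,0,-5,0,0,0,0,0,0,0,0,0], "hand": 8.7}}

```text
time: 7.02
tool_pos: [0.5796, -0.0633, 0.172]
eef_rot: [[0.965, 0.262, 0.008], [0.262, -0.965, -0.0], [0.007, 0.002, -1.0]]
force: [-0.7, -0.0, -1.2]
grip_width: 0.0424
gripper_force: 0.0
```

```bash
python3 - <<'E'
from h import *
s=ctrl.get_state();print(s['tool_pos'],s['force'],s['time'])
for c in('side','wrist','scene'):
  im=snap(c,c+'5')
  for l in('brass_cap_centre','pedal_a_pad','black_cap_centre','pale_block'):
    for r in ctrl.place_of(c,l)[:2]:print(c,l,r['centre'],r['conf'],proj(c,r['centre']))
E
```

```text
[ 0.57958121 -0.06325337  0.1719915 ] [-0.72808458 -0.0152091  -1.22376109] 7.025
side brass_cap_centre [0.6042, -0.1736, 0.0834] 0.54 [363, 245]
side pedal_a_pad [0.5794, -0.062, 0.0508] 0.58 [343, 224]
side pedal_a_pad [0.5693, -0.1834, 0.0016] 0.33 [346, 276]
side black_cap_centre [0.5368, -0.2973, 0.0117] 0.76 [339, 316]
side black_cap_centre [0.5369, -0.1963, 0.0669] 0.73 [333, 260]
side pale_block [0.5117, 0.1495, -0.0019] 0.93 [307, 191]
wrist brass_cap_centre [0.6062, -0.1785, 0.0861] 0.88 [452, 195]
wrist pedal_a_pad [0.5758, -0.0595, 0.0543] 0.91 [313, 185]
wrist black_cap_centre [0.5349, -0.1941, 0.0695] 0.87 [433, 261]
wrist black_cap_centre [0.4115, -0.1546, 0.0129] 0.76 [353, 319]
wrist pale_block [0.5089, 0.1517, 0.002] 0.67 [120, 182]
scene brass_cap_centre [0.6056, -0.1726, 0.0851] 0.88 [372, 227]
scene brass_cap_centre [0.5708, -0.1837, -0.0019] 0.2 [359, 261]
scene pedal_a_pad [0.5741, -0.0609, 0.0517] 0.55 [333, 208]
scene black_cap_centre [0.4137, -0.1567, 0.0184] 0.73 [290, 276]
scene black_cap_centre [0.6047, -0.1734, 0.0879] 0.69 [372, 227]
scene pale_block [0.5095, 0.1539, -0.0024] 0.86 [272, 177]
scene pale_block [0.5305, -0.1925, 0.0651] 0.16 [346, 253]
```

View pics/wrist5.png

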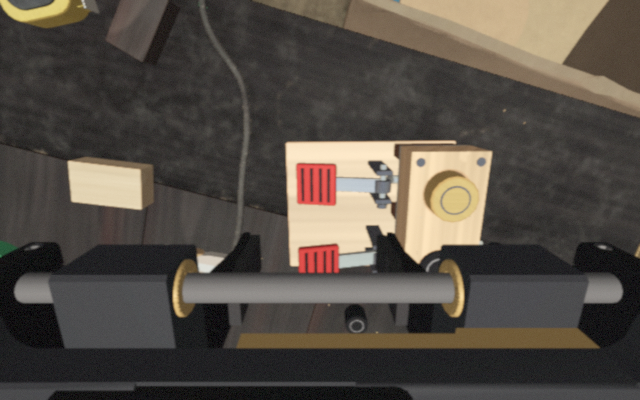

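Wrist view: the brass cap is raised at (452,195), pedal a is down at (316,185), and the black cap is flush. The pale block is at about (112,183). Next I'll check the true finger-tip offset from this picture and compute the grasp move.

```bash
python3 - <<'E'
from h import *
s=ctrl.get_state();p=np.array(s['tool_pos']);R=np.array(s['eef_rot']);w=s['grip_width'];print(w,ctrl.hold_point_z,s['time'],p)
for z in(0,-.015,-.03,-.045):print(z,[proj('wrist',p+R@[.0095,q*w/2,z]) for q in(-1,1)])
cap=np.array([.6055,-.1745,.085]);print('to cap tool cm',R.T@(cap-p)*100)
# block in wrist: segment
im=ctrl.read_camera('wrist');
for r in ctrl.trace('wrist','pale_block')[:1]:
  m=r['pixels'].astype(np.uint8);c=max(cv2.findContours(m,0,2)[0],key=cv2.contourArea);print(r['conf'],cv2.approxPolyDP(c,3,True)[:,0].tolist())
b=np.array([.510,.1515]);l=np.array([.117,-.993]);sh=np.array([.993,.117])
print('pred top',[proj('wrist',[*(b+i*.0225*sh+j*.0375*l),.028]) for i,j in((-1,-1),(-1,1),(1,1),(1,-1))])
cv2.imwrite('pics/fin.png',cv2.resize(im[140:340,40:480],(792,360))[:,:,::-1])
E
```

```text
0.08654109950972992 0.0187 7.775 [ 0.5771215  -0.06399835  0.16716178]
0 [[251, 213], [386, 213]]
-0.015 [[246, 221], [391, 221]]
-0.03 [[240, 231], [396, 230]]
-0.045 [[233, 242], [403, 241]]
to cap tool cm [-0.15253391 11.40768806  8.21623367]
0.97 [[69, 163], [75, 202], [134, 209], [153, 202], [150, 165], [99, 158]]
pred top [[72, 202], [142, 212], [142, 172], [69, 161]]
```

View pics/fin.png

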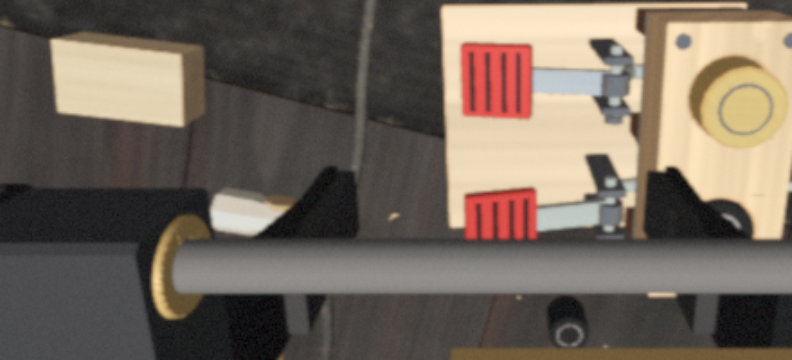

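The finger tips show at (237,236) and (401,236), which puts them about 34 mm behind the reported TCP. That agrees with the press. The block prediction matches its outline to within about 3 px. Now the approach to the cap.

Call:
{"method": "send_rows", "body": {"steps": [-0.1,4.0,0,0,0,0,0,4.0,0,0,0,0,0,3.4,0,0,0,0,0,0,4,0,0,0,0,0,3,0,0,0]}}

```text
time: 8.5
tool_pos: [0.6057, -0.1748, 0.0957]
eef_rot: [[0.965, 0.261, -0.001], [0.261, -0.965, 0.0], [-0.0, -0.0, -1.0]]
force: [-0.1, 0.7, -0.2]
grip_width: 0.0867
gripper_force: 0.0
```

Call:
{"method": "send_rows", "body": {"steps": [0,0,2,0,0,0,0,0,1,0,0,0,0,0,0.8,0,0,0,0,0,0,0,0,0]}}

```text
time: 9.0
tool_pos: [0.6062, -0.1743, 0.0594]
eef_rot: [[0.965, 0.262, 0.0], [0.262, -0.965, -0.0], [0.0, 0.0, -1.0]]
force: [0.5, -0.6, 0.0]
grip_width: 0.0872
gripper_force: 0.0
```

```bash
python3 - <<'E'
from h import *
s=ctrl.get_state();print(s['tool_pos'],s['force'])
a=snap('side','side6')[150:300,280:420];w=snap('wrist','w6')
cv2.imwrite('pics/c6.png',np.hstack([cv2.resize(a,(373,400),interpolation=cv2.INTER_CUBIC),w[:,200:620]])[:,:,::-1])
E
```

```text
[ 0.60619284 -0.17429118  0.05940205] [ 0.52094201 -0.55881318  0.01185915]
```

View pics/c6.png

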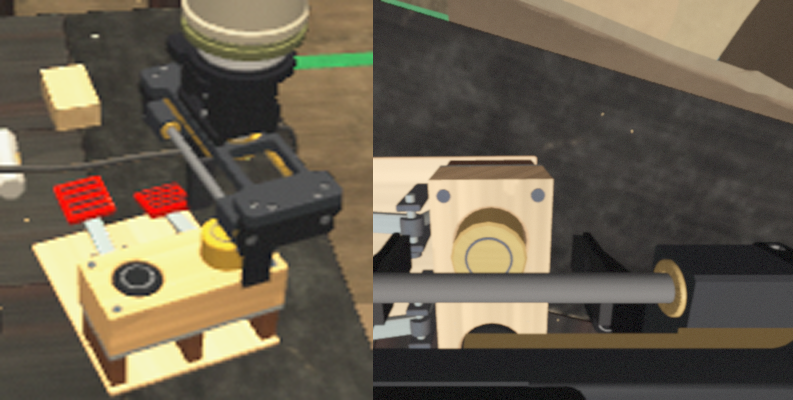

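The cap is between the fingers, and the near finger tip is at about jig-top height (257,285). I'll close here.

Call:
{"method": "send_rows", "body": {"steps": [0,0,0.1,0,0,0,0,0,0,0,0,0,0,0,0,0,0,0,0,0,0,0,0,0,0,0,0,0,0,0], "hand": 0, "grip_force": 20}}

```text
time: 9.72
tool_pos: [0.606, -0.1743, 0.0582]
eef_rot: [[0.965, 0.262, 0.0], [0.262, -0.965, -0.0], [0.0, 0.0, -1.0]]
force: [0.1, -0.2, -0.2]
grip_width: 0.0449
gripper_force: 0.0
```

Call:
{"method": "send_rows", "body": {"steps": [0,0,0,0,0,0,0,0,0,0,0,0]}}

```text
time: 9.98
tool_pos: [0.606, -0.1743, 0.0582]
eef_rot: [[0.965, 0.262, 0.0], [0.262, -0.965, -0.0], [0.0, 0.0, -1.0]]
force: [1.1, 0.7, -0.7]
grip_width: 0.0392
gripper_force: 20.0
```

Call:
{"method": "send_rows", "body": {"steps": [0,0,-0.5,0,0,0,0,0,-1,0,0,0,0,0,-2,0,0,0,0,0,-3,0,0,0,0,0,-3,0,0,0]}}

```text
time: 10.6
tool_pos: [0.6063, -0.1743, 0.1558]
eef_rot: [[0.965, 0.262, 0.001], [0.262, -0.965, -0.0], [0.001, 0.001, -1.0]]
force: [0.6, -1.0, -0.6]
grip_width: 0.0392
gripper_force: 20.0
```

```bash
python3 - <<'E'
from h import *
s=ctrl.get_state();p=np.array(s['tool_pos']);R=np.array(s['eef_rot']);print(p,s['force'],s['grip_width'],s['gripper_force'],s['time'])
for c in('side','scene','wrist'):
  ctrl.read_camera(c)
  for l in ('brass_cap_centre','black_cap_centre'):
    for r in ctrl.place_of(c,l)[:2]:print(c,l,r['centre'],r['conf'],np.round(np.array(r['centre'])-p,4))
print(R.T@(np.array([.510,.1515,p[2]])-p)*100)
E
```

```text
[ 0.60628142 -0.1742785   0.15575086] [ 0.59989883 -1.00445677 -0.60872104] 0.039206856029558264 19.99658632557839 10.6
side brass_cap_centre [0.6049, -0.1781, 0.1836] 0.59 [-0.0014 -0.0038  0.0278]
side black_cap_centre [0.5313, -0.1966, 0.065] 0.69 [-0.075  -0.0223 -0.0908]
side black_cap_centre [0.4126, -0.1559, 0.0152] 0.59 [-0.1937  0.0184 -0.1406]
scene brass_cap_centre [0.6081, -0.1726, 0.1837] 0.78 [0.0018 0.0017 0.0279]
scene brass_cap_centre [0.5044, -0.0844, 0.0759] 0.22 [-0.1019  0.0899 -0.0799]
scene black_cap_centre [0.536, -0.2924, 0.0113] 0.78 [-0.0703 -0.1181 -0.1445]
scene black_cap_centre [0.5327, -0.1936, 0.0649] 0.67 [-0.0736 -0.0193 -0.0909]
wrist brass_cap_centre [0.6096, -0.1759, 0.1777] 0.68 [ 0.0033 -0.0016  0.0219]
wrist black_cap_centre [0.5374, -0.2959, 0.0101] 0.72 [-0.0689 -0.1216 -0.1457]
wrist black_cap_centre [0.4108, -0.1563, 0.0149] 0.59 [-0.1955  0.018  -0.1409]
[-7.63533235e-01 -3.39622424e+01 -2.39208251e-02]
```

The cap is lifted, with its centre about 27.5 mm above the reported TCP. Carrying it to the block.

Call:
{"method": "send_rows", "body": {"steps": [-0.1,-3.5,0,0,0,0,-0.1,-5,0,0,0,0,-0.1,-5,0,0,0,0,-0.1,-5,0,0,0,0,-0.1,-5,0,0,0,0]}}

```text
time: 11.68
tool_pos: [0.5388, 0.0526, 0.1529]
eef_rot: [[0.965, 0.262, -0.0], [0.262, -0.965, -0.0], [-0.0, 0.0, -1.0]]
force: [-0.0, 0.2, -0.7]
grip_width: 0.0393
gripper_force: 20.0
```

Call:
{"method": "send_rows", "body": {"steps": [-0.1,-5,0,0,0,0,-0.1,-3.5,0,0,0,0,-0.1,-2,2,0,0,0,0,0,3,0,0,0,0,0,3,0,0,0]}}

```text
time: 12.3
tool_pos: [0.509, 0.152, 0.0721]
eef_rot: [[0.965, 0.262, -0.0], [0.262, -0.965, -0.0], [-0.0, 0.0, -1.0]]
force: [0.0, 0.2, -1.7]
grip_width: 0.0391
gripper_force: 20.0
```

```bash
python3 - <<'E'
from h import *
s=ctrl.get_state();p=np.array(s['tool_pos']);R=np.array(s['eef_rot']);print(p,s['force'],s['grip_width'],s['gripper_force'],s['time'])
for c in('side','scene','wrist'):
  snap(c,c+'7')
  for l in ('brass_cap_centre','pale_block'):
    for r in ctrl.place_of(c,l)[:2]:print(c,l,r['centre'],r['conf'],proj(c,r['centre']))
print(R.T@(np.array([.510,.1515,p[2]])-p)*100)
a=cv2.imread('pics/side7.png')[130:230,250:350];b=cv2.imread('pics/wrist7.png')[:,200:600]
cv2.imwrite('pics/c7.png',np.hstack([cv2.resize(a,(400,400),interpolation=cv2.INTER_CUBIC),b]))
E
```

```text
[0.5090272  0.15198081 0.07209549] [ 0.0457988   0.16622844 -1.68058859] 0.0390867552749441 19.996187650831416 12.3
side brass_cap_centre [0.5074, 0.151, 0.0988] 0.58 [305, 160]
side pale_block [0.5101, 0.1511, -0.0047] 0.91 [306, 192]
scene brass_cap_centre [0.507, 0.1509, 0.0988] 0.66 [268, 149]
scene pale_block [0.5076, 0.1551, -0.0031] 0.93 [271, 177]
wrist brass_cap_centre [0.5121, 0.15, 0.1008] 0.8 [322, 241]
wrist pale_block [0.5072, 0.1511, 0.0001] 0.82 [318, 199]
wrist pale_block [0.5746, -0.0567, 0.0532] 0.33 [627, 205]
[ 8.12601536e-02  7.19161333e-02 -4.17005444e-06]
```

View pics/c7.png

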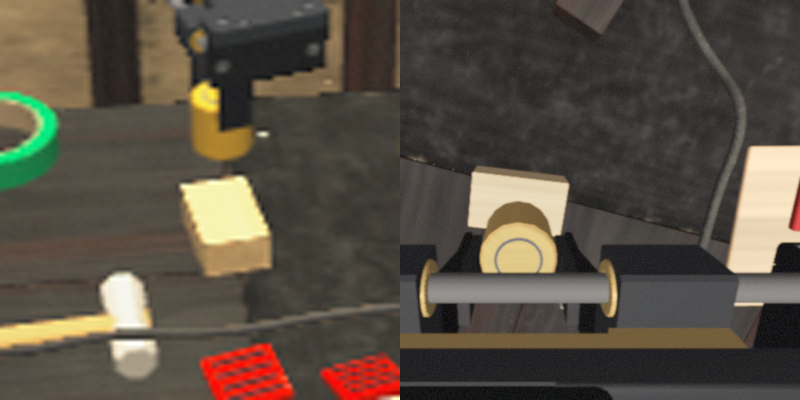

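The cap is upright and centred over the block (left panel: cap (222,120), block (225,220)). Lowering it gently.

Call:
{"method": "send_rows", "body": {"steps": [0.1,0.1,2,0,0,0,0,0,1.5,0,0,0,0,0,0.8,0,0,0,0,0,0.3,0,0,0,0,0,0,0,0,0]}}

```text
time: 13.38
tool_pos: [0.5107, 0.1512, 0.0274]
eef_rot: [[0.965, 0.262, 0.0], [0.262, -0.965, 0.0], [0.0, 0.0, -1.0]]
force: [0.6, -0.5, -1.1]
grip_width: 0.0394
gripper_force: 20.0
```

Call:
{"method": "send_rows", "body": {"steps": [0,0,0.2,0,0,0,0,0,0,0,0,0]}}

```text
time: 13.62
tool_pos: [0.5106, 0.151, 0.0253]
eef_rot: [[0.965, 0.262, 0.0], [0.262, -0.965, -0.0], [0.0, 0.0, -1.0]]
force: [-0.6, 1.1, -1.1]
grip_width: 0.0394
gripper_force: 20.0
```

Call:
{"method": "send_rows", "body": {"steps": [0,0,0.1,0,0,0,0,0,0,0,0,0]}}

```text
time: 13.88
tool_pos: [0.5105, 0.151, 0.0242]
eef_rot: [[0.965, 0.262, 0.0], [0.262, -0.965, -0.0], [-0.0, 0.0, -1.0]]
force: [-0.1, -0.1, -1.0]
grip_width: 0.0389
gripper_force: 20.0
```

Call:
{"method": "send_rows", "body": {"steps": [0,0,0.1,0,0,0,0,0,0,0,0,0]}}

```text
time: 14.12
tool_pos: [0.5105, 0.151, 0.0231]
eef_rot: [[0.965, 0.262, -0.0], [0.262, -0.965, -0.0], [-0.0, 0.0, -1.0]]
force: [0.1, -0.3, -1.5]
grip_width: 0.0395
gripper_force: 20.0
```

Call:
{"method": "send_rows", "body": {"steps": [0,0,0.1,0,0,0,0,0,0,0,0,0]}}

```text
time: 14.38
tool_pos: [0.5105, 0.151, 0.0221]
eef_rot: [[0.965, 0.262, -0.0], [0.262, -0.965, -0.0], [-0.0, 0.0, -1.0]]
force: [0.3, 0.6, -1.9]
grip_width: 0.0391
gripper_force: 20.0
```

Call:
{"method": "send_rows", "body": {"steps": [0,0,0.1,0,0,0,0,0,0,0,0,0]}}

```text
time: 14.62
tool_pos: [0.5105, 0.151, 0.0211]
eef_rot: [[0.965, 0.262, -0.0], [0.262, -0.965, -0.0], [-0.0, 0.0, -1.0]]
force: [0.1, 0.8, -0.7]
grip_width: 0.0391
gripper_force: 20.0
```

Call:
{"method": "send_rows", "body": {"steps": [0,0,0.1,0,0,0,0,0,0,0,0,0]}}

```text
time: 14.88
tool_pos: [0.5109, 0.1512, 0.0206]
eef_rot: [[0.965, 0.262, 0.001], [0.262, -0.965, 0.0], [0.001, 0.0, -1.0]]
force: [0.6, 0.6, 4.5]
grip_width: 0.0393
gripper_force: 20.0
```

Contact was felt (4.5 N) at the expected height. Opening, then going up.

Call:
{"method": "send_rows", "body": {"steps": [0,0,0,0,0,0,0,0,0,0,0,0,0,0,0,0,0,0,0,0,0,0,0,0,0,0,0,0,0,0], "hand": 8.7}}

```text
time: 15.5
tool_pos: [0.5105, 0.151, 0.0201]
eef_rot: [[0.965, 0.262, -0.0], [0.262, -0.965, -0.0], [-0.0, 0.0, -1.0]]
force: [0.2, 0.1, -0.1]
grip_width: 0.0808
gripper_force: 0.0
```

Call:
{"method": "send_rows", "body": {"steps": [0,0,-1,0,0,0,0,0,-3,0,0,0,0,0,-5,0,0,0,0,0,-4,0,0,0,0,0,0,0,0,0]}}

```text
time: 16.12
tool_pos: [0.5125, 0.1519, 0.1541]
eef_rot: [[0.965, 0.262, 0.006], [0.262, -0.965, 0.001], [0.006, 0.001, -1.0]]
force: [0.1, -0.2, -0.2]
grip_width: 0.0871
gripper_force: 0.0
```

```bash
python3 - <<'E'
from h import *
s=ctrl.get_state();print(s['tool_pos'],s['force'],s['grip_width'],s['time'])
for c in('side','scene','wrist'):
  snap(c,c+'8')
  for l in ('brass_cap_centre','pale_block','black_cap_centre','tape_measure','dark_block'):
    for r in ctrl.place_of(c,l)[:1]:print(c,l,r['centre'],r['conf'])
a=cv2.imread('pics/side8.png')[130:230,250:350];b=cv2.imread('pics/wrist8.png')[:,150:550]
cv2.imwrite('pics/c8.png',np.hstack([cv2.resize(a,(400,400),interpolation=cv2.INTER_CUBIC),b]))
E
```

```text
[0.51247833 0.15194623 0.15414384] [ 0.13859258 -0.18639236 -0.20426312] 0.08711481808285003 16.125
side brass_cap_centre [0.5098, 0.1524, 0.0478] 0.67
side pale_block [0.5124, 0.152, -0.0011] 0.67
side black_cap_centre [0.5322, -0.197, 0.0672] 0.78
side tape_measure [0.6857, 0.2335, -0.002] 0.84
side dark_block [0.6745, 0.1363, -0.0011] 0.85
scene brass_cap_centre [0.511, 0.1522, 0.0477] 0.83
scene black_cap_centre [0.5382, -0.2916, 0.0107] 0.76
scene tape_measure [0.685, 0.2312, 0.0002] 0.73
scene dark_block [0.677, 0.1378, -0.002] 0.73
wrist brass_cap_centre [0.5106, 0.1512, 0.0478] 0.96
wrist pale_block [0.5101, 0.1524, 0.0037] 0.95
wrist dark_block [0.6763, 0.1362, 0.001] 0.85
```

View pics/c8.png

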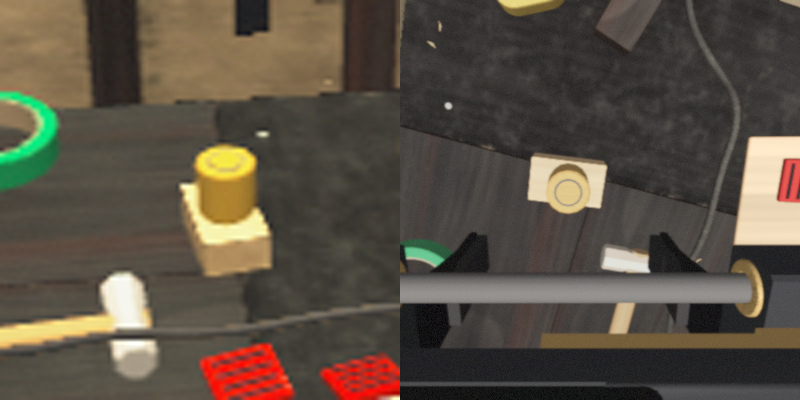

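The brass cap stands upright and centred on the pale block (left panel (225,185)), and the hand is clear. Handing in.

```bash
python3 -c "
from station import ctrl
print(ctrl.finish_job())"
```

```text
the job is handed in; nothing more can be done
None
```

I pressed pedal a fully down, moved the raised brass cap onto the middle of the pale block and let go. The job is handed in; no verdict came back, but the last pictures show the cap upright within about 3 mm of the block's middle, the black cap down, and the tape measure and dark block unmoved.

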